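Set up a boxed volume for its condition photograph

TASK

Get the boxed volume ready to be photographed: first set the cloth-covered weight down gently on the middle of its lid, then lay the steel scale rule flat on the table, flush against the box's windowed spine and centred along it. Only when both lie so, flip the lamp switch's lever all the way over to its other side. Set things down gently rather than dropping them, do not shove the box out of its place, and leave the loupe and the cup alone.

Things in the scene. Friction and masses are not known exactly. Their poses are not given: they have to be found in the camera images.
- volume: Closed beige archive box holding a book, lying flat and loose on the table, 1.4 kg: 130 mm (its x) by 190 mm (its y) by 45 mm high. Origin at the centre of its underside, z up. One of its long sides, the +x side (the one away from the robot), is the spine: it has a framed window showing a book's spine with dark bands. All its sides are flat and upright.
- spine (a point): Middle of the lower edge of the box's windowed spine (box frame 65, 0, 0 mm); x points straight out of the spine, y runs along it, z up.
- lid (a point): Centre of the top of the box (box frame 0, 0, 45 mm), same axes as the box.
- rule: Steel scale rule lying loose: a straight bar 40 mm wide (x), 170 mm long (y), 6 mm thick, with an aluminium grip block fixed on its middle, 16 mm wide (x), 44 mm long (y), its top 32 mm above the underside. Same either way round; either long edge may be used. 0.25 kg. Origin at the centre of the underside. Laid flush, its origin is 20 mm out from the spine.
- weight: Book weight: a rigid grey cloth-covered block with two dark bands round it, 40 mm (x) by 70 mm (y) by 28 mm high, about 0.5 kg, loose on the table. Origin at the centre of the underside, z up.
- switchbox: White lamp switch box fixed to the table, 110 mm (x) by 70 mm (y) by 30 mm high; origin at the centre of its underside. The lever's hinge axis runs along its y, 28 mm above its underside, over the origin.
- lever (a joint): Angle of the lamp switch's lever: 0 is off, leaning about 34 degrees towards the box's -x side (the side nearer the robot); 1.2 rad is on, leaning as much towards its +x side. It stays where it is left.
- lever_tip (a point): Centre of the black ball (24 mm across) on the end of the lever, 70 mm from the hinge; the rod below it is 10 mm thick.
- loupe: Bystander: a black loupe, 42 mm across, 38 mm high, standing; origin at the centre of its underside.
- cup: Bystander: a white cup of pencils, 72 mm across, 90 mm high (pencils to 160 mm), standing at the far side; origin at the centre of its underside.
There are look-alikes about, which are no part of the job. Leave any pink look-alike of the weight alone. What is shaped like the switchbox but blue or green is not meant.

How it is judged:
On the way, in this order (a step that is already met when the one before it is completed fails the run):
1. the weight rests on the middle of the box's lid, let go (x of weight in the frame of lid between -0.03 and 0.03 m and y of weight in the frame of lid between -0.03 and 0.03 m and z of weight in the frame of lid between -0.003 and 0.004 m and contact force between the fingers and weight below 0.2 N and linear speed of weight below 0.01 m/s), for 0.2 s.
2. the rule lies flat on the table, flush against the windowed spine and centred along it, let go, with the weight still on the lid (x of rule in the frame of spine between 0.0175 and 0.0225 m and y of rule in the frame of spine between -0.015 and 0.015 m and angle between the y axis of rule and the y axis of volume, either way round below 0.025 rad and height (world z) of rule below 0.003 m and angle between rule's own z axis and vertical below 0.05 rad and x of weight in the frame of lid between -0.03 and 0.03 m and y of weight in the frame of lid between -0.03 and 0.03 m and z of weight in the frame of lid between -0.003 and 0.004 m and contact force between the fingers and rule below 0.2 N and linear speed of rule below 0.01 m/s), for 0.2 s.
3. the lever is flipped over to on (value of joint lever above 1.08 rad), for 0.2 s.
At the end, for the whole second after the job is handed in: The weight lies at rest on the lid within 30 mm of its middle each way; the rule lies flat on the table along the windowed spine, its edge within 2.5 mm of touching it, parallel within 0.025 rad, centred within 15 mm; the lever stands within 0.12 rad of its on end (x of weight in the frame of lid between -0.03 and 0.03 m and y of weight in the frame of lid between -0.03 and 0.03 m and z of weight in the frame of lid between -0.003 and 0.004 m and x of rule in the frame of spine between 0.0175 and 0.0225 m and y of rule in the frame of spine between -0.015 and 0.015 m and angle between the y axis of rule and the y axis of volume, either way round below 0.025 rad and height (world z) of rule below 0.003 m and angle between rule's own z axis and vertical below 0.05 rad and value of joint lever above 1.08 rad and linear speed of each of weight, rule, volume below 0.01 m/s).
It fails at once if the box is shoved more than 25 mm from where it was (distance of volume from where it was at the start of the episode above 0.025 m).
It fails at once if the weight is dropped (falls freely from more than about 15 mm) (contact force between the fingers and weight below 0.1 N and linear speed of weight above 0.55 m/s).
It fails at once if the rule is dropped (falls freely from more than about 15 mm) (contact force between the fingers and rule below 0.1 N and linear speed of rule above 0.55 m/s).
It fails at once if the loupe is moved more than 20 mm (distance of loupe from where it was at the start of the episode above 0.02 m).
It fails at once if the cup is moved more than 20 mm (distance of cup from where it was at the start of the episode above 0.02 m).
It also fails if it takes over 64 s, if anything falls off the work surface, if the arm or the gripper's body presses on something with over 40 N, if the wrist force passes 120 N, or if a joint passes its speed limit or range.

ROBOT

A 6-joint arm with a two-finger parallel gripper is mounted at the origin on the work surface. World frame = base frame: x ahead of the robot, y to its left, z up, the work surface at z = 0. Lengths are in m, angles in rad, forces in N, time in s.
With the tool pointing down it reaches from about 0.3 to 0.75 m from the base axis. Payload 8.5 kg.
Tool frame: the origin (TCP) lies between the finger pads; the fingertips stand ahead of it and the grasp point (between the pads) lies 6 mm ahead of it (r.tip_extent is the z of the fingertips in the tool frame, in m); z points along the fingers, y is the line along which they close (so a half turn about z gives the same grasp; the last joint's range is limited). The gripper opens to 88 mm and grips with 3 to 60 N. Pads are 18 mm wide; open, the fingers measure 123 mm over their backs; the gripper's body (75 mm by 187 mm) begins 45 mm behind the grasp point.
Start: joints at [0.937, 0.381, 1.297, -0, 1.464, -0.215], TCP at [0.224, 0.502, 0.264] pointing down, gripper open.
Joint ranges: [-3.11, 3.11], [-0.89, 2.33], [0.22, 2.48], [-1.42, 4.56], [0.17, 2.85], [-2.88, 2.88]. Speed limits (rad/s): [2.39, 2.39, 3.14, 3.14, 3.14, 3.14].

INTERFACE

Orientations are given as a rotation vector (axis times angle).
In Python, from station import r gives the robot as it stands. The module is installed in compiled form; this text tells all that it offers.
- The arm moves only by the tool carry_out, never from a script. Its argument "moves" is a list of rows, each a list of 7 numbers: the finger opening in m, from 0 to 0.0881, then the shift along the tool's x, y, z in m, then the turn, a rotation vector about the tool's x, y, z in rad. In form: [[fingers, x, y, z, ax, ay, az], ...]. A call has 1 to 5 rows; each row is the pose to reach, as a shift and turn from the pose commanded when the call began, along the tool's axes at that moment; what a row does not reach only later rows make up. A row lasts 1/12 s, in which the tool goes at most 41.7 mm and 7.16 degrees, less where a joint would pass 70% of its speed; a pose out of reach is approached as far as the arm can. A call with a gripper value outside its range is refused whole. The fingers move at their own pace and stop on an object; "squeeze" is the grip in N (left out, the last holds). Time passes only in rows, so rows that repeat a pose let the fingers close. It gives the time, the measured TCP pose, the force, the opening and the grip force at its end, in the units of the state.
- r.observe(): the state, without advancing time (a new reading comes with each control period).
- r.capture(name): name is "scene" or "top" or "wrist"; returns the picture (480x640x3 uint8, red, green, blue); there is no depth.
- r.camera_params(name): a dict with "fx", "fy", "cx", "cy" (pixels), "extrinsics" (4x4, takes a point from camera to world coordinates). Camera axes: x right, y down, z forward; pixel columns grow to the right and rows downward; lengths in m; the calibration is good to about 2 mm. A picture is of the moment at which its call begins: read the wrist's pose just before it. camera_params takes no time and is no camera call; for the wrist camera it gives the pose at the moment of the call.
- r.job_done(): hands the job in; it is judged then, once.
The state is a dict: "time_s": time; "joints": joint angles; "joint_velocities": joint speeds; "joint_torque": joint torques, N m; "tool_pos": TCP position; "ee_rot": TCP orientation; "ft_force": force on the tool from outside, world axes, zero at the start; "wrist_torque": the same for the moment, N m; "width": finger opening in m; "gripper_force": force on a finger pad.
Only numpy, scipy, OpenCV 4.12 (cv2) and the standard library are available. Lean on these libraries where they do the work, as an engineer would, in place of code of your own. Each camera call takes 0.05 s, during which the arm holds its last target. There are 200 camera calls.

## Working session

There is one attempt and no reset: what is moved stays moved. The work goes in short steps, Python scripts to look and compute and a tool call to move; the robot and the scene stay as the last step left them, time stands still between calls to the robot, and variables do not carry over. Pictures are saved under pics/ and viewed, at most 10 in all, crops included, and the job is handed in when it is done.

Besides the shell and the picture viewer there is one more tool, called in YAML: its name, and indented under it one key for each argument. carry_out: Moves the arm, as the interface text tells. Its arguments: {"type":"object","properties":{"moves":{"type":"array","items":{"type":"array","items":{"type":"number"}}},"squeeze":{"type":"number"}},"required":["moves"]}

```bash
mkdir -p pics; python3 - <<'E'
from station import r
import cv2
print(r.observe(), r.tip_extent)
for n in ("scene","top"):
    cv2.imwrite(f"pics/{n}0.png", r.capture(n)[:,:,::-1]); print(n, r.camera_params(n))
E
```

```text
{'time_s': 0.0, 'joints': array([ 9.36695940e-01,  3.81198197e-01,  1.29823325e+00,  6.90968220e-06,
        1.46361642e+00, -2.15330086e-01]), 'joint_velocities': array([-0.00149044,  0.00050531,  0.00098569, -0.00168389, -0.00027251,
       -0.00191896]), 'joint_torque': array([-5.11492162e-04, -4.37938893e+01, -2.24548781e+01,  7.13618263e-02,
        3.53725220e-02, -9.95374126e-05]), 'tool_pos': array([0.2235206 , 0.50226912, 0.26314585]), 'ee_rot': array([-6.52881854e-01, -3.07238324e+00,  2.07792560e-03]), 'ft_force': array([ 0.18506611, -0.45637716,  0.29048021]), 'wrist_torque': array([ 0.03187981,  0.06905312, -0.04542822]), 'gripper_force': 0.0, 'width': 0.08811778040261835} 0.025
scene {'fx': 466.9429317894449, 'fy': 466.9429317894449, 'cx': 320.0972083235091, 'cy': 241.30612808981428, 'extrinsics': array([[ 0.52873217,  0.51994556, -0.67089411,  1.25120796],
       [ 0.84878463, -0.32143124,  0.41981735, -0.53252109],
       [ 0.00263584, -0.79141555, -0.61127284,  0.70402039],
       [ 0.        ,  0.        ,  0.        ,  1.        ]])}
top {'fx': 557.2247156798837, 'fy': 557.2247156798837, 'cx': 323.794816693057, 'cy': 237.5527112911676, 'extrinsics': array([[-1.01735322e-02, -9.96367393e-01,  8.45489009e-02,
         4.23180751e-01],
       [-9.99945691e-01,  1.03282925e-02,  1.39320731e-03,
        -6.18685577e-02],
       [-2.26139212e-03, -8.45301353e-02, -9.96418357e-01,
         1.49967146e+00],
       [ 0.00000000e+00,  0.00000000e+00,  0.00000000e+00,
         1.00000000e+00]])}
```

View pics/scene0.png

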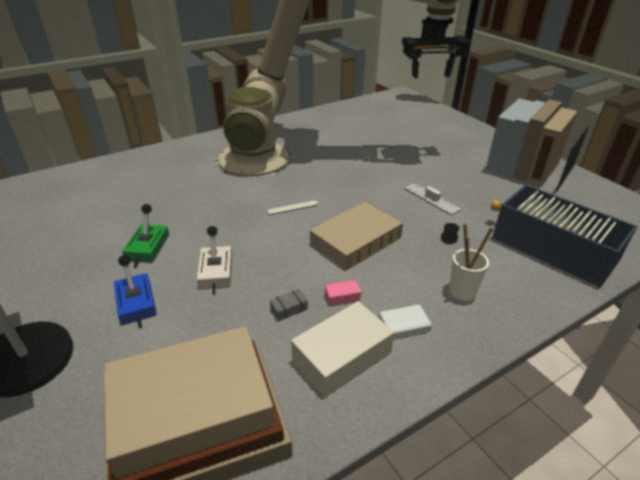

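View pics/top0.png

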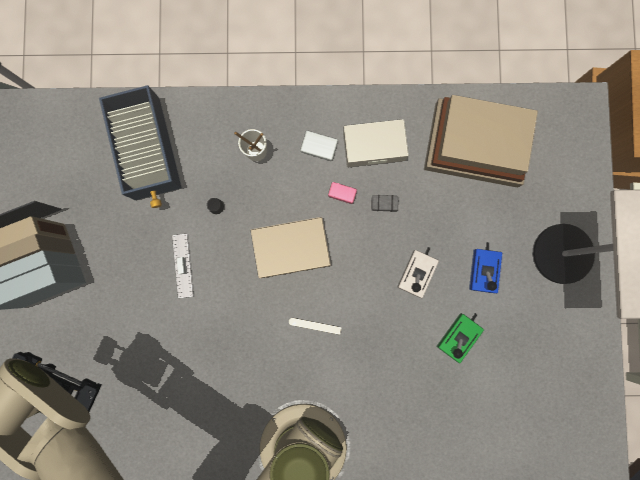

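The scene view shows a grey weight at (289,303), the box at (356,235), the rule at (433,198) and a white switch at (214,265). In the top view they are the box at (290,247), the grey weight at (385,203), the rule at (182,266) and the white switch at (419,274). I'll enlarge the top view to read corners.

```bash
cat > h.py <<'E'
import numpy as np, cv2
from scipy.spatial.transform import Rotation as R
from station import r
def w(name, uv, z, P=None):
    P = P or r.camera_params(name); E=P["extrinsics"]
    uv=np.atleast_2d(uv).astype(float)
    d=np.c_[(uv[:,0]-P["cx"])/P["fx"],(uv[:,1]-P["cy"])/P["fy"],np.ones(len(uv))]@E[:3,:3].T
    o=E[:3,3]; return o+d*((z-o[2])/d[:,2])[:,None]
def px(name, X, P=None):
    P = P or r.camera_params(name); E=P["extrinsics"]
    c=(np.atleast_2d(X)-E[:3,3])@E[:3,:3]
    return np.c_[c[:,0]/c[:,2]*P["fx"]+P["cx"],c[:,1]/c[:,2]*P["fy"]+P["cy"]]
def to_tool(p, yaw_of_toolx=None):
    """shift in tool axes from the present pose to TCP p, and the turn to tool-down with tool x at the given world yaw"""
    s=r.observe(); Rc=R.from_rotvec(s["ee_rot"])
    sh=Rc.inv().apply(np.array(p)-s["tool_pos"])
    if yaw_of_toolx is None: return sh
    c,n=np.cos(yaw_of_toolx),np.sin(yaw_of_toolx)
    Rt=R.from_matrix(np.array([[c,n,0],[n,-c,0],[0,0,-1.]]))
    return sh,(Rc.inv()*Rt).as_rotvec()
E
python3 - <<'E'
import cv2
im=cv2.imread("pics/top0.png")
a=cv2.resize(im[180:310,160:440],None,fx=2.85,fy=2.85,interpolation=cv2.INTER_CUBIC)
cv2.imwrite("pics/crop1.png",a)
# contours for main items
hsv=cv2.cvtColor(im,cv2.COLOR_BGR2HSV)
def rect(mask,roi,n):
    x0,y0,x1,y1=roi; m=mask[y0:y1,x0:x1].astype('uint8')*255
    c,_=cv2.findContours(m,cv2.RETR_EXTERNAL,cv2.CHAIN_APPROX_NONE)
    c=max(c,key=cv2.contourArea)+[[x0,y0]]; print(n,cv2.minAreaRect(c),cv2.boxPoints(cv2.minAreaRect(c)).tolist())
g=im.max(2).astype(int); s=hsv[...,1]
rect((s>50),(230,205,345,290),"box")
rect((g>170),(165,225,200,305),"rule")
rect((g>160),(395,240,440,300),"switch")
rect((g<92),(360,188,410,218),"weight")
E
```

```text
box ((290.07379150390625, 247.25167846679688), (49.644683837890625, 73.16362762451172), 79.99201965332031) [[249.73484802246094, 229.1644287109375], [321.78521728515625, 216.44967651367188], [330.4127197265625, 265.33892822265625], [258.36236572265625, 278.0536804199219]]
rule ((181.93370056152344, 265.4593505859375), (63.004974365234375, 14.716716766357422), 84.64418029785156) [[171.66700744628906, 234.78121948242188], [186.31947326660156, 233.40756225585938], [192.2003936767578, 296.1374816894531], [177.5479278564453, 297.5111389160156]]
switch ((418.45880126953125, 273.5928039550781), (26.70360565185547, 41.12152099609375), 23.96249008178711) [[397.9072570800781, 286.95880126953125], [414.6083068847656, 249.38145446777344], [439.0103454589844, 260.226806640625], [422.3092956542969, 297.80413818359375]]
weight ((384.5, 203.0), (16.0, 25.0), 90.0) [[372.0, 195.0], [397.0, 195.0], [397.0, 211.0], [372.0, 211.0]]
```

View pics/crop1.png

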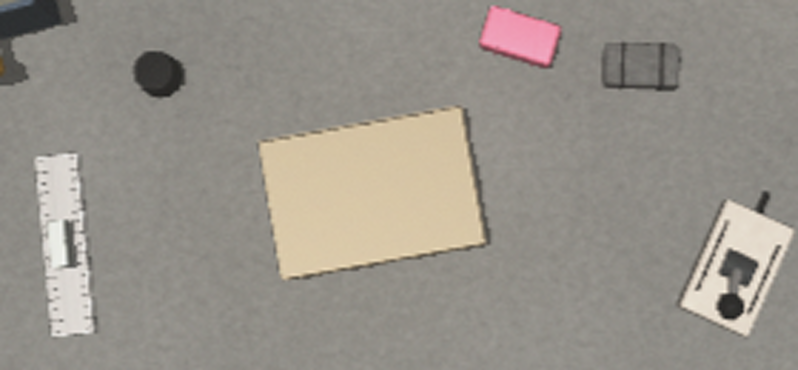

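The crop shows box-lid corners (260,142), (463,107), (488,243), (282,278), weight corners about (603,43), (680,89), rule corners (36,156), (76,153), (94,332), (52,336), and switch corners (727,199), (794,230), (747,335), (681,305) with its ball at (731,306).

```bash
python3 - <<'E'
from h import *
np.set_printoptions(precision=4,suppress=True)
items={"box":([(260,142),(463,107),(488,243),(282,278)],.045),
"weight":([(603,43),(680,43),(680,89),(603,88)],.028),
"rule":([(36,156),(76,153),(94,332),(52,336)],.006),
"switch":([(727,199),(794,230),(747,335),(681,305)],.03)}
for n,(c,z) in items.items():
    p=w("top",np.array(c)/2.85+[160,180],z)[:,:2]
    L=np.linalg.norm(np.roll(p,-1,0)-p,axis=1)
    i=0 if L[0]+L[2]>L[1]+L[3] else 1
    d=(p[i+1]-p[i])+(p[i+2]-p[(i+3)%4]); 
    print(n,p.mean(0),"sides",L,"long-axis yaw deg",np.degrees(np.arctan2(d[1],d[0])))
print("ball",w("top",np.array([731,306])/2.85+[160,180],.028+.07*np.cos(.6)))
print("loupe",w("top",np.array([158,72])/2.85+[160,180],.03), "pink",w("top",np.array([520,36])/2.85+[160,180],.028))
s=r.observe(); print("toolx",R.from_rotvec(s["ee_rot"]).as_matrix()); print(r.camera_params("wrist"))
E
```

```text
box [0.5215 0.0263] sides [0.1897 0.1274 0.191  0.1267] long-axis yaw deg -80.85222084655732
weight [ 0.6386 -0.224 ] sides [0.072  0.0434 0.0719 0.0424] long-axis yaw deg -90.97657797496305
rule [0.4785 0.3194] sides [0.0379 0.1695 0.0394 0.1702] long-axis yaw deg -173.95168937879177
switch [ 0.4498 -0.3086] sides [0.0679 0.1065 0.0664 0.1072] long-axis yaw deg 154.912995238101
ball [[ 0.4144 -0.2928  0.0858]]
loupe [[0.6371 0.2277 0.03  ]] pink [[ 0.6678 -0.1108  0.028 ]]
toolx [[-0.9136  0.4067 -0.0008]
 [ 0.4067  0.9136 -0.001 ]
 [ 0.0003 -0.0012 -1.    ]]
{'fx': 355.7606763975599, 'fy': 355.7606763975599, 'cx': 320.27389982438297, 'cy': 242.4768942457955, 'extrinsics': array([[ 0.4062,  0.8674,  0.2874,  0.1485],
       [ 0.9138, -0.3851, -0.1294,  0.5369],
       [-0.0015,  0.3152, -0.949 ,  0.3855],
       [ 0.    ,  0.    ,  0.    ,  1.    ]])}
```

```bash
python3 - <<'E'
from h import *
np.set_printoptions(precision=4,suppress=True)
print(to_tool([.6386,-.224,.20],np.pi))
print("whitebox front edge",w("top",[(347,165),(408,160)],.05),"pink",w("top",[(330,195),(353,203)],.028),"stick",w("top",[(290,320),(340,330)],.01),"cup",w("top",[(253,145)],.09))
E
```

```text
(array([-0.6746, -0.4947,  0.0636]), array([-0.0012, -0.0005, -0.4188]))
whitebox front edge [[ 0.7378 -0.1231  0.05  ]
 [ 0.7494 -0.2843  0.05  ]] pink [[ 0.6618 -0.0775  0.028 ]
 [ 0.6396 -0.1386  0.028 ]] stick [[ 0.3312  0.032   0.01  ]
 [ 0.3037 -0.1002  0.01  ]] cup [[0.7839 0.12   0.09  ]]
```

carry_out:
  moves:
    - [0.0881,-0.032,-0.0234,0.002,0,0,0]
    - [0.0881,-0.064,-0.0468,0.004,0,0,0]
    - [0.0881,-0.096,-0.0702,0.006,0,0,0]
    - [0.0881,-0.128,-0.0936,0.008,0,0,0]
    - [0.0881,-0.16,-0.117,0.01,0,0,0]
  squeeze: 15

```text
time_s: 0.52
tool_pos: [0.3225, 0.3288, 0.2535]
ee_rot: [-0.652, -3.073, 0.001]
ft_force: [0.8, 0.9, 0.2]
width: 0.0878
gripper_force: 0.0
```

carry_out:
  moves:
    - [0.0881,-0.032,-0.0234,0.002,0,0,0]
    - [0.0881,-0.064,-0.0468,0.004,0,0,0]
    - [0.0881,-0.096,-0.0702,0.006,0,0,0]
    - [0.0881,-0.128,-0.0936,0.008,0,0,0]
    - [0.0881,-0.16,-0.117,0.01,0,0,0]

```text
time_s: 0.93
tool_pos: [0.4213, 0.1567, 0.2436]
ee_rot: [-0.653, -3.073, 0.0]
ft_force: [-0.2, 0.5, -0.6]
width: 0.088
gripper_force: 0.0
```

carry_out:
  moves:
    - [0.0881,-0.032,-0.0234,0.002,0,0,0]
    - [0.0881,-0.064,-0.0468,0.004,0,0,0]
    - [0.0881,-0.096,-0.0702,0.006,0,0,0]
    - [0.0881,-0.128,-0.0936,0.008,0,0,0]
    - [0.0881,-0.16,-0.117,0.01,0,0,0]

```text
time_s: 1.35
tool_pos: [0.5199, -0.0154, 0.2334]
ee_rot: [-0.654, -3.072, -0.0]
ft_force: [0.7, 0.5, 0.0]
width: 0.0878
gripper_force: 0.0
```

carry_out:
  moves:
    - [0.0881,-0.032,-0.0234,0.002,0,0,-0.1]
    - [0.0881,-0.064,-0.0468,0.004,0,0,-0.2]
    - [0.0881,-0.096,-0.0702,0.006,0,0,-0.3]
    - [0.0881,-0.128,-0.0936,0.008,0,0,-0.4]
    - [0.0881,-0.16,-0.117,0.01,0,0,-0.419]

```text
time_s: 1.77
tool_pos: [0.6185, -0.1872, 0.2232]
ee_rot: [0.008, -3.141, -0.001]
ft_force: [1.2, 1.0, 0.4]
width: 0.0882
gripper_force: 0.0
```

```bash
python3 - <<'E'
from h import *
np.set_printoptions(precision=4,suppress=True)
P=r.camera_params("wrist"); im=r.capture("wrist")[:,:,::-1]; cv2.imwrite("pics/w1.png",im)
print(repr(P),r.observe()["tool_pos"], px("wrist",[.6386,-.224,.028],P))
import pickle; pickle.dump(P,open("P1.pkl","wb"))
E
```

```text
{'fx': 355.7606763975599, 'fy': 355.7606763975599, 'cx': 320.27389982438297, 'cy': 242.4768942457955, 'extrinsics': array([[-0.0057,  0.9492,  0.3146,  0.5363],
       [ 1.    ,  0.0053,  0.002 , -0.1867],
       [ 0.0002,  0.3146, -0.9492,  0.3456],
       [ 0.    ,  0.    ,  0.    ,  1.    ]])} [ 0.6205 -0.1932  0.2216] [[279.7586 239.2223]]
```

View pics/w1.png

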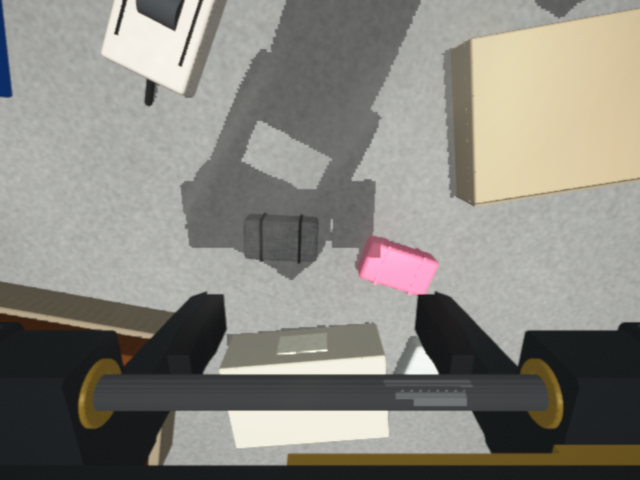

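The wrist view shows the grey weight's top between (245,215) and (319,263), centre (282,239), square to the tool. The pink look-alike at (400,265) and the white box are clear of it.

```bash
python3 - <<'E'
from h import *
import pickle
np.set_printoptions(precision=4,suppress=True)
P=pickle.load(open("P1.pkl","rb"))
p=w("wrist",[(282,238.5),(246,215),(319,215),(319,262),(244,262)],.028,P);print(p)
print(r.observe()["tool_pos"],to_tool([.638,-.2225,.030],np.pi))
E
```

```text
[[ 0.6379 -0.2219  0.028 ]
 [ 0.6154 -0.2542  0.028 ]
 [ 0.6151 -0.1873  0.028 ]
 [ 0.6613 -0.1871  0.028 ]
 [ 0.6617 -0.2589  0.028 ]]
[ 0.6205 -0.1932  0.2216] (array([-0.0176, -0.029 ,  0.1916]), array([-0.0016, -0.0003, -0.001 ]))
```

carry_out:
  moves:
    - [0.0881,-0.0175,-0.029,0.01,0,0,0]
    - [0.0881,-0.0175,-0.029,0.05,0,0,0]
    - [0.0881,-0.0175,-0.029,0.09,0,0,0]
    - [0.0881,-0.0175,-0.029,0.13,0,0,0]
    - [0.0881,-0.0175,-0.029,0.15,0,0,0]

```text
time_s: 2.23
tool_pos: [0.6336, -0.2135, 0.0682]
ee_rot: [-0.001, -3.135, -0.006]
ft_force: [-1.0, 1.3, 0.4]
width: 0.0883
gripper_force: 0.0
```

carry_out:
  moves:
    - [0.0881,0,0,0.02,0,0,0]
    - [0.0881,0,0,0.035,0,0,0]
    - [0.0881,0,0,0.042,0,0,0]
    - [0.0881,0,0,0.042,0,0,0]
    - [0.06,0,0,0.042,0,0,0]

```text
time_s: 2.65
tool_pos: [0.6352, -0.2146, 0.0311]
ee_rot: [-0.0, -3.14, -0.001]
ft_force: [-0.1, -3.8, -3.0]
width: 0.0834
gripper_force: 1.8
```

carry_out:
  moves:
    - [0.05,0,0,0,0,0,0]
    - [0.05,0,0,0,0,0,0]
    - [0.05,0,0,0,0,0,0]
    - [0.05,0,0,0,0,0,0]
    - [0.05,0,0,0,0,0,0]
  squeeze: 20

```text
time_s: 3.07
tool_pos: [0.6354, -0.2142, 0.0318]
ee_rot: [0.0, -3.141, -0.0]
ft_force: [0.2, -1.8, -0.9]
width: 0.0702
gripper_force: 19.9
```

carry_out:
  moves:
    - [0.05,0,0,-0.01,0,0,0]
    - [0.05,0,0,-0.03,0,0,0]
    - [0.05,0,0,-0.06,0,0,0]
    - [0.05,0,0,-0.085,0,0,0]
    - [0.05,0.01,0.02,-0.1,0,0,0]

```text
time_s: 3.48
tool_pos: [0.6268, -0.1969, 0.1348]
ee_rot: [0.003, 3.137, -0.004]
ft_force: [-0.8, 0.8, -5.3]
width: 0.0699
gripper_force: 19.9
```

carry_out:
  moves:
    - [0.05,0.013,0.027,0,0,0,0]
    - [0.05,0.028,0.058,0,0,0,0]
    - [0.05,0.043,0.089,0,0,0,0]
    - [0.05,0.058,0.12,0,0,0,0]
    - [0.05,0.07,0.145,0,0,0,0]

```text
time_s: 3.9
tool_pos: [0.5536, -0.0468, 0.132]
ee_rot: [0.002, -3.14, -0.002]
ft_force: [1.0, -0.7, -6.3]
width: 0.07
gripper_force: 19.9
```

carry_out:
  moves:
    - [0.05,0.013,0.027,0,0,0,0]
    - [0.05,0.026,0.055,0,0,0,0]
    - [0.05,0.0365,0.0755,0.0,0,0,0]
    - [0.05,0.0365,0.0755,0.01,0,0,0]
    - [0.05,0.0365,0.0755,0.02,0,0,0]

```text
time_s: 4.32
tool_pos: [0.5181, 0.0279, 0.1124]
ee_rot: [-0.004, 3.141, 0.001]
ft_force: [-0.1, -0.5, -6.8]
width: 0.07
gripper_force: 19.9
```

carry_out:
  moves:
    - [0.05,0,0,0.01,0,0,0]
    - [0.05,0,0,0.02,0,0,0]
    - [0.05,0,0,0.025,0,0,0]
    - [0.05,0,0,0.025,0,0,0]
    - [0.05,0,0,0.025,0,0,0]

```text
time_s: 4.73
tool_pos: [0.5189, 0.0263, 0.087]
ee_rot: [0.0, -3.141, -0.0]
ft_force: [-0.4, 0.1, -7.2]
width: 0.0699
gripper_force: 19.9
```

Now lower about 10 mm in small steps, watching the force.

carry_out:
  moves:
    - [0.05,0,0,0.003,0,0,0]
    - [0.05,0,0,0.006,0,0,0]
    - [0.05,0,0,0.009,0,0,0]
    - [0.05,0,0,0.009,0,0,0]
    - [0.05,0,0,0.009,0,0,0]

```text
time_s: 5.15
tool_pos: [0.5189, 0.0261, 0.0776]
ee_rot: [0.0, -3.141, -0.0]
ft_force: [0.3, 0.5, -6.7]
width: 0.0703
gripper_force: 19.9
```

carry_out:
  moves:
    - [0.05,0,0,0.0008,0,0,0]
    - [0.05,0,0,0.0015,0,0,0]
    - [0.05,0,0,0.0015,0,0,0]
    - [0.05,0,0,0.0015,0,0,0]

```text
time_s: 5.48
tool_pos: [0.5191, 0.0261, 0.0767]
ee_rot: [-0.0, 3.141, -0.0]
ft_force: [-1.7, -0.3, 0.7]
width: 0.0701
gripper_force: 19.8
```

carry_out:
  moves:
    - [0.0881,0,0,0,0,0,0]
    - [0.0881,0,0,0,0,0,0]
    - [0.0881,0,0,0,0,0,0]
    - [0.0881,0,0,0,0,0,0]
    - [0.0881,0,0,0,0,0,0]

```text
time_s: 5.9
tool_pos: [0.5191, 0.0261, 0.0763]
ee_rot: [-0.0, 3.141, -0.0]
ft_force: [-0.3, 0.5, -0.1]
width: 0.0877
gripper_force: 0.0
```

carry_out:
  moves:
    - [0.0881,0,0,-0.015,0,0,0]
    - [0.0881,0,0,-0.04,0,0,0]
    - [0.0881,0,0,-0.08,0,0,0]
    - [0.0881,0,0,-0.12,0,0,0]
    - [0.0881,0,0,-0.14,0,0,0]

```text
time_s: 6.32
tool_pos: [0.5198, 0.026, 0.2207]
ee_rot: [-0.0, 3.136, -0.002]
ft_force: [-0.1, 0.3, 0.8]
width: 0.0884
gripper_force: 0.0
```

carry_out:
  moves:
    - [0.0881,0.01,0.04,0,0,0,-0.05]
    - [0.0881,0.02,0.08,0,0,0,-0.1]
    - [0.0881,0.03,0.12,0,0,0,-0.1]
    - [0.0881,0.04,0.16,0,0,0,-0.1]
    - [0.0881,0.04,0.2,0,0,0,-0.1]

```text
time_s: 6.73
tool_pos: [0.4772, 0.2279, 0.2166]
ee_rot: [0.157, -3.137, 0.0]
ft_force: [0.5, 0.1, 1.0]
width: 0.0882
gripper_force: 0.0
```

carry_out:
  moves:
    - [0.0881,0,0.04,0,0,0,0]
    - [0.0881,0,0.06,0,0,0,0]
    - [0.0881,0,0.06,0,0,0,0]
    - [0.0881,0,0.06,0,0,0,0]
    - [0.0881,0,0.06,0,0,0,0]

```text
time_s: 7.15
tool_pos: [0.473, 0.285, 0.2161]
ee_rot: [0.157, -3.137, 0.001]
ft_force: [-0.2, -0.4, 0.6]
width: 0.0881
gripper_force: 0.0
```

```bash
python3 - <<'E'
from h import *
import pickle
np.set_printoptions(precision=4,suppress=True)
P=r.camera_params("wrist"); im=r.capture("wrist")[:,:,::-1]; pickle.dump(P,open("P2.pkl","wb"))
t=r.capture("top")[:,:,::-1]; cv2.imwrite("pics/top2.png",t); cv2.imwrite("pics/w2r.png",im)
a=cv2.resize(t[205:300,160:340],(640,338),interpolation=cv2.INTER_CUBIC)
b=cv2.resize(im[40:380,:],None,fx=.75,fy=.75)
c=np.zeros((338+255,640,3),np.uint8); c[:338]=a; c[338:,:480]=b; cv2.imwrite("pics/c2.png",c)
print(px("wrist",[.4785,.3194,.006],P))
E
```

```text
[[354.1541 223.4792]]
```

View pics/c2.png

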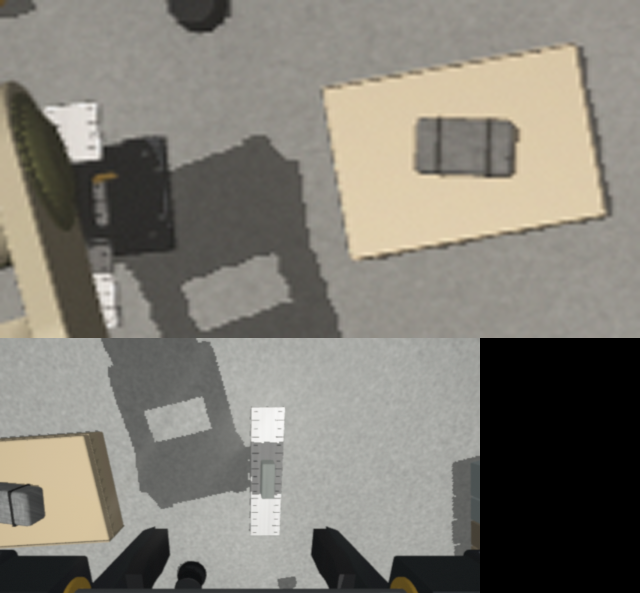

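The weight sits mid-lid, at (466,147) against a lid centre of (466,151). The wrist half shows the rule from (268,408) to (265.5,535), with its grip block at (268,480).

```bash
python3 - <<'E'
from h import *
import pickle
np.set_printoptions(precision=4,suppress=True)
P=pickle.load(open("P2.pkl","rb"))
f=lambda a:np.array(a)/.75-[0,338/.75-40]
e=w("wrist",f([(268,408),(265.5,535),(251,408),(285,408),(280,535),(251,535)]),.006,P)
print(e, e[:2].mean(0), np.degrees(np.arctan2(*(e[0]-e[1])[1::-1])), np.linalg.norm(e[0]-e[1]))
print("block",w("wrist",f([(268,480)]),.032,P))
# top2: weight, box
g=lambda a:np.array(a)/(640/180)+[160,205]
print("lid",w("top",g([(322,88),(577,45),(607,214),(355,259)]),.045).mean(0),"weight",w("top",g([(466,147)]),.073))
print(r.observe()["tool_pos"]); 
E
```

```text
[[0.3955 0.3114 0.006 ]
 [0.5634 0.3304 0.006 ]
 [0.3975 0.2912 0.006 ]
 [0.3935 0.3315 0.006 ]
 [0.5613 0.3504 0.006 ]
 [0.5654 0.3103 0.006 ]] [0.4794 0.3209 0.006 ] -173.55540296503193 0.16893498867926912
block [[0.4768 0.3197 0.032 ]]
lid [0.5213 0.0266 0.045 ] weight [[0.5225 0.0244 0.073 ]]
[0.4733 0.2846 0.2163]
```

carry_out:
  moves:
    - [0.0881,-0.0085,0.035,0.01,0,0,-0.012]
    - [0.0881,-0.0085,0.035,0.04,0,0,-0.012]
    - [0.0881,-0.0085,0.035,0.08,0,0,-0.012]
    - [0.0881,-0.0085,0.035,0.12,0,0,-0.012]
    - [0.0881,-0.0085,0.035,0.14,0,0,-0.012]

```text
time_s: 7.67
tool_pos: [0.4768, 0.3197, 0.0723]
ee_rot: [0.173, -3.132, 0.003]
ft_force: [-0.2, -0.0, -0.8]
width: 0.0879
gripper_force: 0.0
```

carry_out:
  moves:
    - [0.06,0,0,0.015,0,0,0]
    - [0.05,0,0,0.03,0,0,0]
    - [0.05,0,0,0.04,0,0,0]
    - [0.05,0,0,0.04,0,0,0]
    - [0.05,0,0,0.04,0,0,0]

```text
time_s: 8.08
tool_pos: [0.4783, 0.3209, 0.0365]
ee_rot: [0.175, -3.137, 0.0]
ft_force: [0.3, -1.3, 0.3]
width: 0.0567
gripper_force: 0.0
```

```bash
python3 - <<'E'
from h import *
np.set_printoptions(precision=4,suppress=True)
o=r.observe(); print(o["tool_pos"],o["ft_force"],R.from_rotvec(o["ee_rot"]).as_matrix()[:,0])
E
```

```text
[0.4783 0.3209 0.0365] [ 0.2782 -1.2681  0.2579] [-0.9938 -0.111   0.0002]
```

Gripping across the 16 mm side would put a finger into the box at placing, because the finger backs reach about 25 mm out and the spine is at 20 mm. I'll lift, turn 90° and grip the block along its 44 mm length.

carry_out:
  moves:
    - [0.0881,0,0,-0.04,0,0,0]
    - [0.0881,0,0,-0.07,0,0,0.12]
    - [0.0881,0,0,-0.07,0,0,0.24]
    - [0.0881,0,0,-0.07,0,0,0.36]
    - [0.0881,0,0,-0.07,0,0,0.48]

```text
time_s: 8.5
tool_pos: [0.4785, 0.3215, 0.1084]
ee_rot: [0.583, 3.084, 0.003]
ft_force: [-0.2, -0.8, -0.1]
width: 0.0875
gripper_force: 0.0
```

carry_out:
  moves:
    - [0.0881,0,0,0,0,0,0.12]
    - [0.0881,0,0,0,0,0,0.24]
    - [0.0881,0,0,0,0,0,0.36]
    - [0.0881,0,0,0,0,0,0.48]
    - [0.0881,0,0,0,0,0,0.6]

```text
time_s: 8.92
tool_pos: [0.4783, 0.3214, 0.1077]
ee_rot: [1.47, 2.775, 0.003]
ft_force: [-0.1, 0.1, -1.2]
width: 0.088
gripper_force: 0.0
```

carry_out:
  moves:
    - [0.0881,0,0,0,0,0,0.12]
    - [0.0881,0,0,0,0,0,0.24]
    - [0.0881,0,0,0,0,0,0.36]
    - [0.0881,0,0,0,0,0,0.48]
    - [0.0881,0,0,0,0,0,0.491]

```text
time_s: 9.33
tool_pos: [0.4783, 0.3214, 0.1076]
ee_rot: [2.099, 2.337, 0.003]
ft_force: [0.4, -0.0, 0.3]
width: 0.0882
gripper_force: 0.0
```

carry_out:
  moves:
    - [0.0881,0,0,0,0,0,0]
    - [0.0881,0,0,0,0,0,0]

```text
time_s: 9.5
tool_pos: [0.4781, 0.3214, 0.1069]
ee_rot: [2.09, 2.345, 0.001]
ft_force: [0.2, -0.4, 0.3]
width: 0.0883
gripper_force: 0.0
```

```bash
python3 - <<'E'
from h import *
np.set_printoptions(precision=4,suppress=True)
o=r.observe(); print(o["tool_pos"],o["joints"],R.from_rotvec(o["ee_rot"]).as_matrix()[:,0])
print(to_tool([.4785,.3205,.036],np.radians(96.3)))
P=r.camera_params("wrist"); im=r.capture("wrist")[:,:,::-1]; cv2.imwrite("pics/w3.png",im)
import pickle; pickle.dump(P,open("P3.pkl","wb"))
E
```

```text
[0.4781 0.3214 0.1069] [ 0.3865  0.5803  1.4478 -0.      1.1125  0.2713] [-0.115   0.9934  0.0003]
(array([-0.001 ,  0.0002,  0.0709]), array([ 0.001 , -0.0003,  0.0053]))
```

View pics/w3.png

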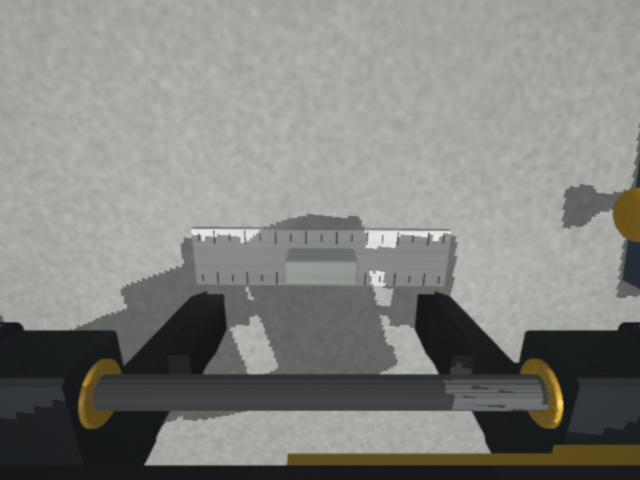

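The rule lies square in the view, with corners (192,229), (450,230), (448,285) and (195,286). Its block is at (321,270), midway between the fingers.

```bash
python3 - <<'E'
from h import *
import pickle
np.set_printoptions(precision=4,suppress=True)
P=pickle.load(open("P3.pkl","rb"))
e=w("wrist",[(192,229),(450,230),(448,286),(195,287)],.006,P)
print(e,e.mean(0)); d=e[0]-e[1]+e[3]-e[2]; yaw=np.arctan2(d[1],d[0]); print(np.degrees(yaw), np.linalg.norm(np.roll(e,-1,0)-e,axis=1))
c=e.mean(0); print(to_tool([c[0],c[1],.0365],np.pi/2+(yaw if yaw<1.5 and yaw>-1.5 else yaw-np.pi)))
E
```

```text
[[0.393  0.33   0.006 ]
 [0.5605 0.3487 0.006 ]
 [0.5683 0.3091 0.006 ]
 [0.3951 0.2883 0.006 ]] [0.4792 0.319  0.006 ]
-173.37791428225856 [0.1686 0.0404 0.1745 0.0417]
(array([-0.0026,  0.0009,  0.0702]), array([ 0.0007, -0.0002, -0.0009]))
```

carry_out:
  moves:
    - [0.0881,-0.002,0,0.03,0,0,0]
    - [0.0881,-0.002,0,0.055,0,0,0]
    - [0.0881,-0.002,0,0.0705,0,0,0]
    - [0.0881,-0.002,0,0.0705,0,0,0]
    - [0.0881,-0.002,0,0.0705,0,0,0]

```text
time_s: 9.97
tool_pos: [0.4781, 0.3195, 0.0358]
ee_rot: [-2.092, -2.343, 0.001]
ft_force: [-0.6, -0.3, 1.2]
width: 0.088
gripper_force: 0.0
```

carry_out:
  moves:
    - [0.03,0,0,0,0,0,0]
    - [0.03,0,0,0,0,0,0]
    - [0.03,0,0,0,0,0,0]
    - [0.03,0,0,0,0,0,0]
    - [0.03,0,0,0,0,0,0]
  squeeze: 25

```text
time_s: 10.38
tool_pos: [0.4782, 0.3195, 0.0362]
ee_rot: [2.093, 2.342, 0.001]
ft_force: [0.7, 0.6, 0.7]
width: 0.0572
gripper_force: 0.0
```

carry_out:
  moves:
    - [0.03,0,0,0,0,0,0]
    - [0.03,0,0,0,0,0,0]
    - [0.03,0,0,0,0,0,0]
    - [0.03,0,0,0,0,0,0]
    - [0.03,0,0,0,0,0,0]

```text
time_s: 10.8
tool_pos: [0.4782, 0.3195, 0.0359]
ee_rot: [2.093, 2.342, 0.0]
ft_force: [-0.1, -0.5, 2.2]
width: 0.0437
gripper_force: 25.0
```

carry_out:
  moves:
    - [0.03,0,0,-0.01,0,0,0]
    - [0.03,0,0,-0.03,0,0,0]
    - [0.03,0,0,-0.06,0,0,0]
    - [0.03,0,0,-0.09,0,0,0.1]
    - [0.03,0,0,-0.1,0,0,0.2]

```text
time_s: 11.22
tool_pos: [0.479, 0.32, 0.1401]
ee_rot: [2.32, 2.115, 0.008]
ft_force: [0.2, 0.7, -2.6]
width: 0.0439
gripper_force: 25.0
```

carry_out:
  moves:
    - [0.03,0,0,0,0,0,0.11]
    - [0.03,0,0,0,0,0,0.22]
    - [0.03,0,0,0,0,0,0.33]
    - [0.03,0,0,0,0,0,0.44]
    - [0.03,0,0,0,0,0,0.55]

```text
time_s: 11.63
tool_pos: [0.4778, 0.3194, 0.136]
ee_rot: [-2.81, -1.405, 0.001]
ft_force: [0.3, 1.3, -2.9]
width: 0.0441
gripper_force: 25.0
```

carry_out:
  moves:
    - [0.03,0,0,0,0,0,0.11]
    - [0.03,0,0,0,0,0,0.22]
    - [0.03,0,0,0,0,0,0.33]
    - [0.03,0,0,0,0,0,0.44]
    - [0.03,0,0,0,0,0,0.55]

```text
time_s: 12.05
tool_pos: [0.4778, 0.3194, 0.136]
ee_rot: [3.086, 0.589, -0.001]
ft_force: [0.4, -0.1, -1.8]
width: 0.0436
gripper_force: 25.0
```

carry_out:
  moves:
    - [0.03,0,0,0,0,0,0.11]
    - [0.03,0,0,0,0,0,0.2]
    - [0.03,0,0,0,0,0,0.226]
    - [0.03,0,0,0,0,0,0.226]
    - [0.03,0,0,0,0,0,0.226]

```text
time_s: 12.47
tool_pos: [0.4779, 0.3194, 0.1359]
ee_rot: [3.132, 0.248, -0.001]
ft_force: [-0.8, -0.0, -3.0]
width: 0.0437
gripper_force: 25.0
```

```bash
python3 - <<'E'
from h import *
np.set_printoptions(precision=4,suppress=True)
o=r.observe(); m=R.from_rotvec(o["ee_rot"]).as_matrix()[:,0]; print(o["tool_pos"],o["width"],np.degrees(np.arctan2(m[1],m[0])))
print(to_tool([.6172,.042,.136],np.radians(9.15)))
E
```

```text
[0.4779 0.3194 0.1359] 0.04367362565166486 9.054543304009954
(array([ 0.0939,  0.2959, -0.0001]), array([ 0.0001,  0.0005, -0.0017]))
```

carry_out:
  moves:
    - [0.03,0.012,0.036,0,0,0,0]
    - [0.03,0.024,0.073,0,0,0,0]
    - [0.03,0.036,0.11,0,0,0,0]
    - [0.03,0.048,0.147,0,0,0,0]
    - [0.03,0.06,0.184,0,0,0,0]

```text
time_s: 12.88
tool_pos: [0.5665, 0.1454, 0.1359]
ee_rot: [-3.132, -0.248, 0.0]
ft_force: [0.5, 0.2, -2.4]
width: 0.0437
gripper_force: 25.0
```

carry_out:
  moves:
    - [0.03,0.01,0.035,0,0,0,0]
    - [0.03,0.02,0.07,0,0,0,0]
    - [0.03,0.03,0.1,0,0,0,0]
    - [0.03,0.034,0.112,0,0,0,0]
    - [0.03,0.034,0.112,0,0,0,0]

```text
time_s: 13.3
tool_pos: [0.6181, 0.0392, 0.1355]
ee_rot: [3.132, 0.242, 0.0]
ft_force: [0.4, 1.0, -2.5]
width: 0.0437
gripper_force: 25.0
```

carry_out:
  moves:
    - [0.03,0,0,0.02,0,0,0]
    - [0.03,0,0,0.04,0,0,0]
    - [0.03,0,0,0.06,0,0,0]
    - [0.03,0,0,0.075,0,0,0]
    - [0.03,0,0,0.075,0,0,0]

```text
time_s: 13.72
tool_pos: [0.615, 0.0434, 0.0578]
ee_rot: [-3.13, -0.249, 0.01]
ft_force: [-0.7, 0.4, -2.7]
width: 0.0441
gripper_force: 25.0
```

```bash
python3 - <<'E'
from h import *
np.set_printoptions(precision=4,suppress=True)
o=r.observe(); m=R.from_rotvec(o["ee_rot"]).as_matrix()[:,0]; print(o["tool_pos"],o["ft_force"],np.degrees(np.arctan2(m[1],m[0])))
import pickle; pickle.dump(r.camera_params("wrist"),open("P4.pkl","wb"))
im=r.capture("wrist")[:,:,::-1]; cv2.imwrite("pics/w4.png",im)
s=r.capture("scene")[:,:,::-1]; cv2.imwrite("pics/s4.png",s)
c=np.zeros((600,800,3),np.uint8)
c[:300,:400]=cv2.resize(im,(400,300),interpolation=cv2.INTER_AREA)
c[:300,400:]=cv2.resize(s[165:285,300:460],(400,300),interpolation=cv2.INTER_CUBIC)
c[300:]=cv2.resize(im[190:340,120:520],(800,300),interpolation=cv2.INTER_CUBIC)
cv2.imwrite("pics/c4.png",c)
E
```

```text
[0.615  0.0434 0.0578] [-0.701   0.4419 -2.692 ] 9.093490424281764
```

View pics/c4.png

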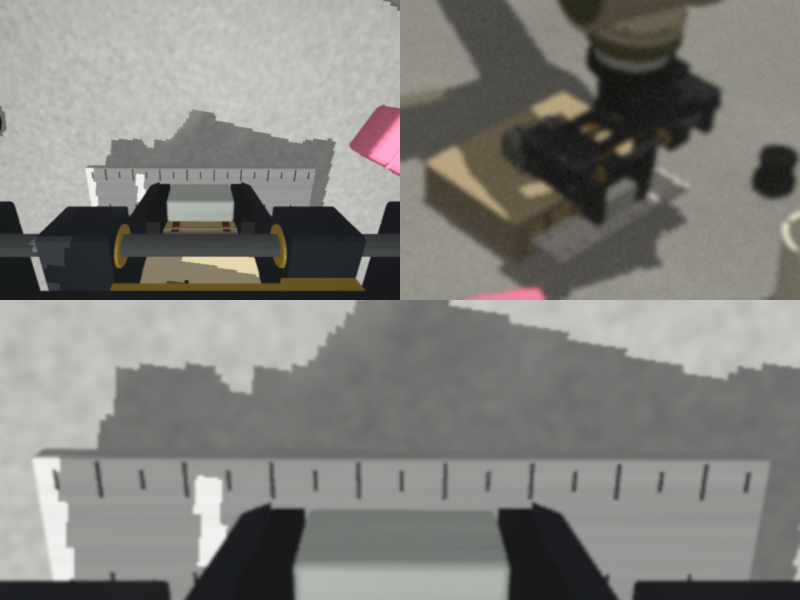

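The rule is held level beside the spine, edge parallel to the tool, with nothing touching. I'll lower it to just above the table.

carry_out:
  moves:
    - [0.03,0,0,0.008,0,0,0]
    - [0.03,0,0,0.016,0,0,0]
    - [0.03,0,0,0.023,0,0,0]
    - [0.03,0,0,0.023,0,0,0]
    - [0.03,0,0,0.023,0,0,0]

```text
time_s: 14.23
tool_pos: [0.617, 0.0418, 0.0374]
ee_rot: [-3.132, -0.246, 0.001]
ft_force: [0.2, -0.3, -2.0]
width: 0.0437
gripper_force: 25.0
```

carry_out:
  moves:
    - [0.03,-0.002,0,0,0,0,0]
    - [0.03,-0.004,0,0,0,0,0]
    - [0.03,-0.006,0,0,0,0,0]
    - [0.03,-0.007,0,0,0,0,0]
    - [0.03,-0.007,0,0,0,0,0]

```text
time_s: 14.65
tool_pos: [0.61, 0.0407, 0.038]
ee_rot: [-3.132, -0.246, -0.0]
ft_force: [0.1, -0.4, -1.8]
width: 0.044
gripper_force: 25.0
```

carry_out:
  moves:
    - [0.03,-0.001,0,0.001,0,0,0]
    - [0.03,-0.002,0,0.001,0,0,0]
    - [0.03,-0.003,0,0.001,0,0,0]
    - [0.03,-0.003,0,0.001,0,0,0]

```text
time_s: 14.98
tool_pos: [0.608, 0.0404, 0.0369]
ee_rot: [3.132, 0.247, 0.004]
ft_force: [4.2, 1.4, -4.6]
width: 0.0439
gripper_force: 25.0
```

carry_out:
  moves:
    - [0.03,-0.0005,0,0,0,0,0]
    - [0.03,-0.001,0,0,0,0,0]
    - [0.03,-0.001,0,0,0,0,0]
    - [0.03,-0.001,0,0,0,0,0]

```text
time_s: 15.32
tool_pos: [0.6073, 0.0401, 0.0369]
ee_rot: [3.131, 0.247, 0.004]
ft_force: [6.8, 1.1, -5.7]
width: 0.0435
gripper_force: 25.0
```

carry_out:
  moves:
    - [0.03,0.001,0,0,0,0,0]
    - [0.03,0.001,0,0.0007,0,0,0]
    - [0.03,0.001,0,0.0013,0,0,0]
    - [0.03,0.001,0,0.0013,0,0,0]

```text
time_s: 15.65
tool_pos: [0.6077, 0.0401, 0.0359]
ee_rot: [3.132, 0.246, 0.002]
ft_force: [3.8, -0.2, 0.0]
width: 0.0435
gripper_force: 25.0
```

carry_out:
  moves:
    - [0.03,0,0,0.0004,0,0,0]
    - [0.05,0,0,0.0004,0,0,0]
    - [0.06,0,0,0.0004,0,0,0]
    - [0.06,0,0,0.0004,0,0,0]
    - [0.06,0,0,0.0004,0,0,0]

```text
time_s: 16.07
tool_pos: [0.6069, 0.0403, 0.0348]
ee_rot: [-3.132, -0.246, 0.002]
ft_force: [0.2, -0.7, -0.4]
width: 0.0598
gripper_force: 0.0
```

carry_out:
  moves:
    - [0.06,0,0,-0.005,0,0,0]
    - [0.06,0,0,-0.02,0,0,0]
    - [0.06,0,0,-0.05,0,0,0]
    - [0.06,0,0,-0.09,0,0,0]
    - [0.06,0,0,-0.12,0,0,0]

```text
time_s: 16.48
tool_pos: [0.6074, 0.0403, 0.1579]
ee_rot: [3.132, 0.246, 0.002]
ft_force: [0.6, 0.0, 0.8]
width: 0.0602
gripper_force: 0.0
```

carry_out:
  moves:
    - [0.06,0.03,0,-0.02,0,0,0]
    - [0.06,0.05,0,-0.04,0,0,0]
    - [0.06,0.05,0,-0.04,0,0,0]
    - [0.06,0.05,0,-0.04,0,0,0]
    - [0.06,0.05,0,-0.04,0,0,0]

```text
time_s: 16.9
tool_pos: [0.6556, 0.0481, 0.1939]
ee_rot: [-3.132, -0.246, 0.004]
ft_force: [-0.3, -0.6, -0.9]
width: 0.0599
gripper_force: 0.0
```

```bash
python3 - <<'E'
from h import *
np.set_printoptions(precision=4,suppress=True)
import pickle; P=r.camera_params("wrist"); pickle.dump(P,open("P5.pkl","wb"))
im=r.capture("wrist")[:,:,::-1]; cv2.imwrite("pics/w5.png",im)
s=r.capture("scene")[:,:,::-1]; cv2.imwrite("pics/s5.png",s)
b=np.radians(9.15);c_,s_=np.cos(b),np.sin(b); T=lambda p:np.array([.5214,.0265,0])+np.array([c_*p[0]-s_*p[1],s_*p[0]+c_*p[1],p[2]])
print(px("wrist",[T((65,0,0)) if 0 else T((.065,y,0)) for y in(-.095,0,.095)],P), r.observe()["tool_pos"])
c=np.zeros((600,800,3),np.uint8)
c[:300,:400]=cv2.resize(im,(400,300),interpolation=cv2.INTER_AREA)
c[:300,400:]=cv2.resize(s[165:285,300:460],(400,300),interpolation=cv2.INTER_CUBIC)
c[300:]=cv2.resize(im[190:340,120:520],(800,300),interpolation=cv2.INTER_CUBIC)
cv2.imwrite("pics/c5.png",c)
E
```

```text
[[418.5077 288.3213]
 [321.4712 288.5164]
 [224.4965 288.7113]] [0.6556 0.048  0.1938]
```

View pics/c5.png

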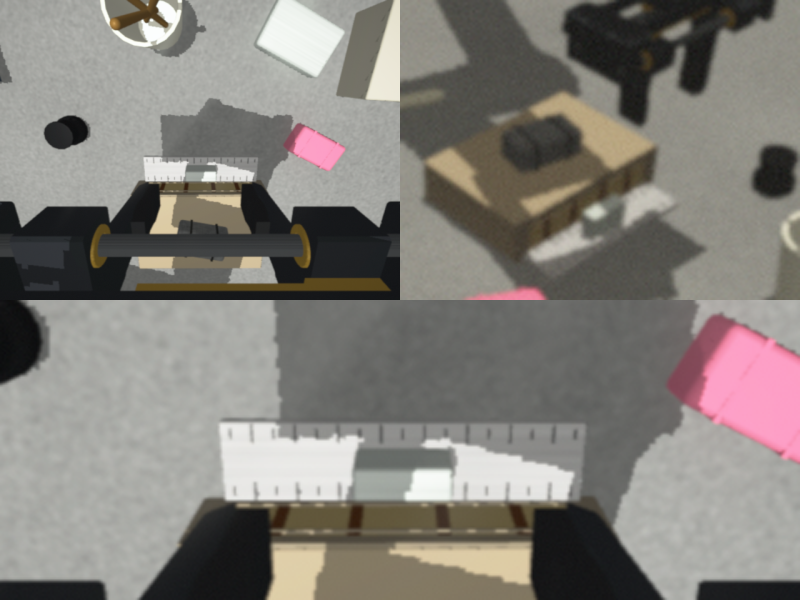

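The rule is flush along the whole spine, with zoom ends (225–580) centred on the spine's (195–607). The weight is still mid-lid. Next is the lever: close the fingers and go behind the ball.

carry_out:
  moves:
    - [0.0,-0.031,0.0262,0,0,0,0]
    - [0.0,-0.062,0.0524,0,0,0,0]
    - [0.0,-0.093,0.0786,0,0,0,0]
    - [0.0,-0.124,0.1048,0,0,0,0]
    - [0.0,-0.155,0.131,0,0,0,0]
  squeeze: 20

```text
time_s: 17.42
tool_pos: [0.5217, -0.1063, 0.1944]
ee_rot: [-3.131, -0.246, 0.002]
ft_force: [0.9, -0.3, 0.4]
width: 0.0288
gripper_force: 0.0
```

carry_out:
  moves:
    - [0.0,-0.031,0.0262,0,0,0,0]
    - [0.0,-0.062,0.0524,0,0,0,0]
    - [0.0,-0.093,0.0786,0,0,0,0]
    - [0.0,-0.124,0.1048,0,0,0,0]
    - [0.0,-0.155,0.131,0,0,0,0]

```text
time_s: 17.83
tool_pos: [0.3892, -0.2596, 0.1946]
ee_rot: [-3.131, -0.246, 0.001]
ft_force: [0.5, -0.5, -0.0]
width: 0.0006
gripper_force: 0.0
```

carry_out:
  moves:
    - [0.0,-0.016,0.013,0,0,0,0.12]
    - [0.0,-0.016,0.013,0,0,0,0.24]
    - [0.0,-0.016,0.013,0,0,0,0.36]
    - [0.0,-0.016,0.013,0,0,0,0.48]
    - [0.0,-0.016,0.013,0,0,0,0.596]

```text
time_s: 18.25
tool_pos: [0.3767, -0.274, 0.1944]
ee_rot: [-3.063, 0.695, 0.002]
ft_force: [0.1, -0.2, -0.5]
width: 0.0009
gripper_force: 0.0
```

carry_out:
  moves:
    - [0.0,0,0,0,0,0,0]
    - [0.0,0,0,0,0,0,0]

```text
time_s: 18.42
tool_pos: [0.3771, -0.274, 0.1947]
ee_rot: [-3.067, 0.679, 0.001]
ft_force: [0.1, -0.4, 0.8]
width: 0.0005
gripper_force: 0.0
```

```bash
python3 - <<'E'
from h import *
np.set_printoptions(precision=4,suppress=True)
o=r.observe(); m=R.from_rotvec(o["ee_rot"]).as_matrix()[:,0]; print(o["tool_pos"],o["width"],np.degrees(np.arctan2(m[1],m[0])))
print(to_tool([.3773,-.2748,.1],np.radians(-25)))
c=np.zeros((480,640,3),np.uint8)
P=r.camera_params("wrist"); im=r.capture("wrist")[:,:,::-1]; s=r.capture("scene")[:,:,::-1]; t=r.capture("top")[:,:,::-1]
cv2.imwrite("pics/w6.png",im)
c=np.zeros((600,800,3),np.uint8)
c[:300,:400]=cv2.resize(im,(400,300),interpolation=cv2.INTER_AREA)
c[:300,400:]=cv2.resize(s[170:320,100:300],(400,300),interpolation=cv2.INTER_CUBIC)
c[300:,:400]=cv2.resize(t[200:320,360:520],(400,300),interpolation=cv2.INTER_CUBIC)
c[300:,400:]=cv2.resize(t[200:290,240:360],(400,300),interpolation=cv2.INTER_CUBIC)
cv2.imwrite("pics/c6.png",c)
print("expect ball wrist",px("wrist",[.4144,-.2928,.0858],P),"scene",px("scene",[.4144,-.2928,.0858]))
E
```

```text
[ 0.3771 -0.274   0.1947] 0.00047252629774232105 -24.974430306831113
(array([0.0006, 0.0007, 0.0947]), array([-0.0005,  0.0011,  0.0004]))
expect ball wrist [[323.6019 188.7358]] scene [[212.0642 231.0332]]
```

View pics/c6.png

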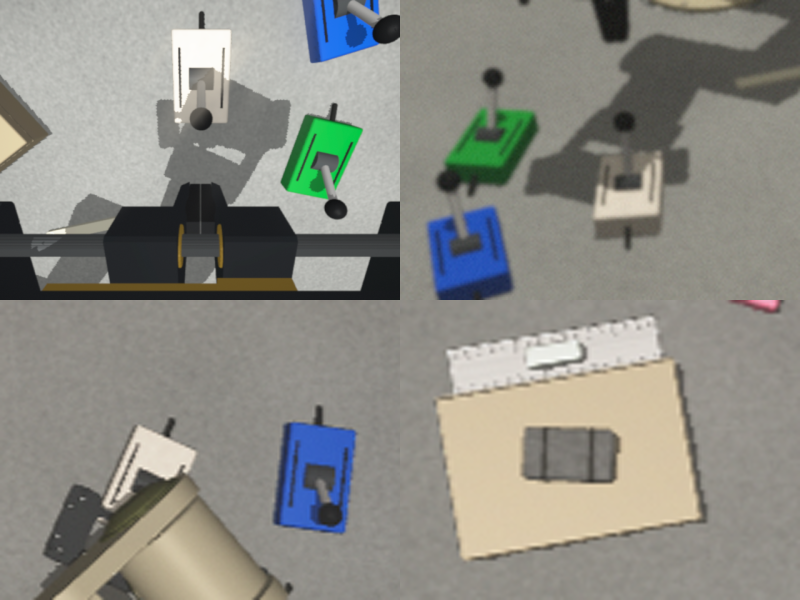

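The ball is at wrist pixel (322,189), as predicted, and in line with the fingers. The rule and weight are still in place. I'll descend and push along tool x.

carry_out:
  moves:
    - [0.0,0,0,0.035,0,0,0]
    - [0.0,0,0,0.07,0,0,0]
    - [0.0,0,0,0.095,0,0,0]
    - [0.0,0,0,0.095,0,0,0]
    - [0.0,0.01,0,0.095,0,0,0]

```text
time_s: 18.98
tool_pos: [0.3856, -0.2777, 0.0996]
ee_rot: [-3.064, 0.682, 0.005]
ft_force: [-0.1, -0.8, -0.2]
width: 0.0002
gripper_force: 0.0
```

carry_out:
  moves:
    - [0.0,0.01,0,0,0,0,0]
    - [0.0,0.022,0,0,0,0,0]
    - [0.0,0.034,0,0,0,0,0]
    - [0.0,0.046,0,0,0,0,0]
    - [0.0,0.056,0,0,0,0,0]

```text
time_s: 19.4
tool_pos: [0.4382, -0.303, 0.1018]
ee_rot: [3.066, -0.682, 0.002]
ft_force: [-1.4, 0.0, 0.9]
width: 0.0003
gripper_force: 0.7
```

carry_out:
  moves:
    - [0.0,0.008,0,0,0,0,0]
    - [0.0,0.016,0,0,0,0,0]
    - [0.0,0.022,0,0,0,0,0]
    - [0.0,0.025,0,0,0,0,0]
    - [0.0,0.025,0,0,0,0,0]

```text
time_s: 19.82
tool_pos: [0.4604, -0.3133, 0.1001]
ee_rot: [3.066, -0.684, 0.0]
ft_force: [-0.0, 0.0, -0.1]
width: 0.0005
gripper_force: 0.1
```

carry_out:
  moves:
    - [0.0,0.002,0,0,0,0,0]
    - [0.0,0.003,0,0,0,0,0]
    - [0.0,0.004,0,0,0,0,0]
    - [0.0,0.004,0,0,0,0,0]

```text
time_s: 20.15
tool_pos: [0.4636, -0.3148, 0.1]
ee_rot: [-3.066, 0.684, 0.0]
ft_force: [-1.0, 0.7, -0.6]
width: 0.0003
gripper_force: 0.6
```

carry_out:
  moves:
    - [0.0,0.001,0,0,0,0,0]
    - [0.0,0.002,0,0,0,0,0]
    - [0.0,0.002,0,0,0,0,0]

```text
time_s: 20.4
tool_pos: [0.4656, -0.3158, 0.1001]
ee_rot: [3.066, -0.684, 0.0]
ft_force: [-1.2, 1.1, -0.7]
width: 0.0005
gripper_force: 0.5
```

carry_out:
  moves:
    - [0.0,0.001,0,0,0,0,0]
    - [0.0,0.002,0,0,0,0,0]
    - [0.0,0.002,0,0,0,0,0]

```text
time_s: 20.65
tool_pos: [0.4668, -0.3163, 0.0998]
ee_rot: [-3.066, 0.684, 0.003]
ft_force: [-4.4, 1.5, 1.0]
width: 0.0002
gripper_force: 2.2
```

carry_out:
  moves:
    - [0.0,0.001,0,0,0,0,0]
    - [0.0,0.0015,0,0,0,0,0]
    - [0.0,0.0015,0,0,0,0,0]

```text
time_s: 20.9
tool_pos: [0.4672, -0.3165, 0.0996]
ee_rot: [-3.065, 0.684, 0.007]
ft_force: [-8.3, 2.5, 2.7]
width: 0.0005
gripper_force: 4.5
```

The force rise at the expected position means the lever is at its stop. I'll back off, rise and take a final look.

carry_out:
  moves:
    - [0.0,-0.02,0,0,0,0,0]
    - [0.0,-0.05,0,-0.01,0,0,0]
    - [0.0,-0.08,0,-0.04,0,0,0]
    - [0.0,-0.11,0,-0.08,0,0,0]
    - [0.0,-0.12,0,-0.1,0,0,0]

```text
time_s: 21.32
tool_pos: [0.3586, -0.2653, 0.2018]
ee_rot: [3.066, -0.685, 0.001]
ft_force: [-0.6, -0.8, 0.4]
width: 0.0002
gripper_force: 0.0
```

```bash
python3 - <<'E'
from h import *
im=r.capture("wrist")[:,:,::-1]; s=r.capture("scene")[:,:,::-1]; t=r.capture("top")[:,:,::-1]
c=np.zeros((600,800,3),np.uint8)
c[:300,:400]=cv2.resize(im,(400,300),interpolation=cv2.INTER_AREA)
c[:300,400:]=cv2.resize(s[170:320,100:300],(400,300),interpolation=cv2.INTER_CUBIC)
c[300:,:400]=cv2.resize(s[165:285,300:460],(400,300),interpolation=cv2.INTER_CUBIC)
c[300:,400:]=cv2.resize(t[200:290,240:360],(400,300),interpolation=cv2.INTER_CUBIC)
cv2.imwrite("pics/c7.png",c)
d=np.array([.906,-.4226,0]); h=np.array([.4498,-.3086,.028])
for a in(1.0,1.08,1.2): print(a,px("scene",h+.07*(np.sin(a-.6)*d+np.cos(a-.6)*np.array([0,0,1]))), px("wrist",h+.07*(np.sin(a-.6)*d+np.cos(a-.6)*np.array([0,0,1]))))
E
```

```text
1.0 [[210.01365099 246.93707683]] [[320.68176976  44.92929947]]
1.08 [[210.0180214  249.31172663]] [[320.64339209  36.0741691 ]]
1.2 [[210.08680186 253.0516585 ]] [[320.58359037  24.01985491]]
```

View pics/c7.png

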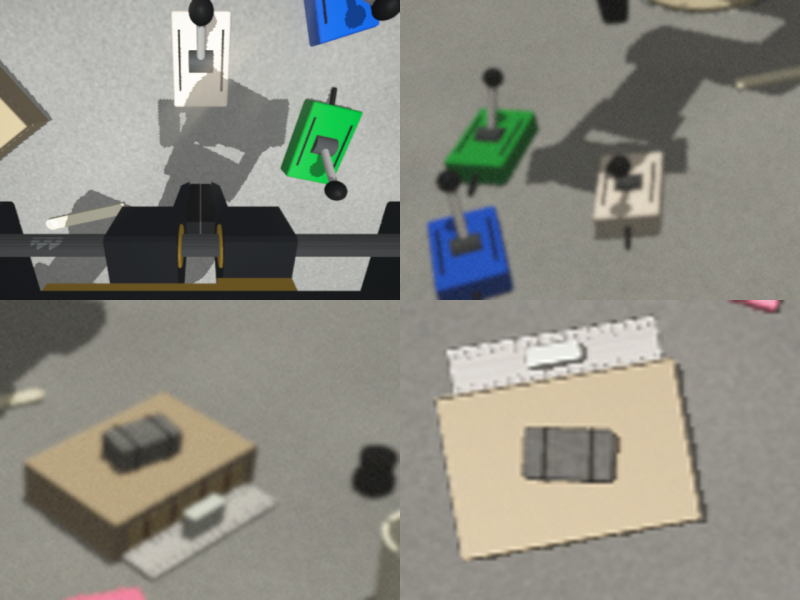

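The ball sits at scene (210,253), matching 1.2 rad. The weight is mid-lid and the rule is flush along the spine.

```bash
python3 -c "
from station import r
print(r.job_done())"
```

```text
the job is handed in; nothing more can be done
None
```

The job is handed in: the final pictures showed the weight in the middle of the lid, the rule flat, flush and centred along the spine, and the lever at its on stop; the hand-in returned no verdict.

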